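# Space and hold a dropout in the chainstay jig

## Task

Take the thin horseshoe spacer off the spacer rail and lower it over the dummy axle of the chainstay jig, right down on the axle, in the one gap between end collar and dropout that is wide enough for it; do not force it in at the narrow gap. Let it hang there, then push that dropout inwards from its outer side until the spacer is squeezed flush against the collar, and finish while still holding the dropout firmly pressed, without letting go. Leave the thick spacer and everything else on the bench where they are.

Things in the scene. Friction and masses are not known exactly. Their poses are not given: they have to be found in the camera images.
- jig: Fixed chainstay jig: aluminium beam 540 x 80 x 40 mm; at its robot end a 36 x 48 mm tower, 150 mm tall, carries the dummy axle; at its far end a post carries the bottom-bracket shell, from which two steel chainstays run back to a dropout plate at each end of the axle. Origin: on the bench below the axle's middle; x along the beam away from the robot, y along the axle to the left, z up.
- axle_mid (a point): Middle of the dummy axle's centre line, inside the tower, 130 mm above the bench; axes as the jig's. The axle is a round steel bar 12 mm in diameter, lying along y, and ends 71 mm either side of this point.
- short_collar: Fixed steel collar on the axle, 32 mm in diameter, only 8 mm long, centred 53 mm left or right of the axle's middle (varies). Origin: its centre, on the axle; y along the axle; its outer face is 4 mm outside its centre. Between this face and the dropout on its side is the wide gap, 13 to 17 mm.
- long_collar: Fixed steel collar on the other side of the axle, 32 mm in diameter, 28 mm long, also centred 53 mm from the axle's middle; outer face 14 mm outside its centre. The gap between it and the dropout on its side is 3 to 7 mm: too narrow for any spacer. Origin: its centre, on the axle.
- left_dropout: Dropout at the end of the left (jig +y) chainstay: upright steel plate 6 mm thick, 26 mm up and down and 28 mm along x from its 13 mm axle hole, a narrow tab to 46 mm below the hole. Origin: the hole's centre on the inner face (outer face 6 mm farther out); axes nearly the jig's. The 15 mm stay tube joins at its far (+x) edge.
- right_dropout: The same plate on the right (jig -y) chainstay, mirrored. Each stay is not yet brazed and pivots in its lug, 380 mm beyond the axle, about a vertical axis. It springs outwards against a stop: at the dropout some 3 N starts it inwards and 6 N brings it 7 mm in, where it clamps the spacer, parallel to the collar, its outer face flush with the axle's end.
- rail: Fixed spacer rail: plywood board 120 x 300 x 15 mm, two wooden posts 230 mm apart and 120 mm tall, and a steel flat bar on edge, 12 mm thick, 20 mm tall, top 125 mm above the bench. Origin: on the bench under the bar's middle; y along the bar, z up. Two horseshoe spacers hang astride the bar, square to it, 76 to 116 mm apart.
- thin_spacer: Thin horseshoe spacer, 130 g: upright steel plate 44 mm wide (x), 8 thick (y), slot 16 wide open below, black grip tab 24 wide, 8 thick on top. Origin in the slot, 6 mm under its closed end: on the axle's centre line when hung there, 119 mm above the bench on the rail. Legs reach 50 mm below the origin (last 14 mm: 5 thick, slot 24 wide), steel 22 above, tab 22 to 58 above. Same either way round.
- thick_spacer: A bystander: the same horseshoe but 20 mm thick (y), about 320 g, hanging on the same rail, on either side of the thin one. It fits neither gap. Same origin and axes.
- lug_ring: A bystander: loose steel sleeve 38 mm in diameter, 32 mm tall, on the rail's board. Origin under its centre.
- axle_nut: A bystander: loose round nut 22 mm in diameter, 12 mm tall, on the jig's beam between the stays. Origin under its centre.
- bb_shell: A bystander: loose steel tube 40 mm in diameter, 68 mm tall, standing on the bench. Origin under its centre.
- mallet: A bystander: hammer lying on the bench.
- driver: A bystander: screwdriver lying on the bench.
- flux_jar: A bystander: jar 64 mm in diameter, 75 mm tall. Origin under its centre.
- brass_block: A bystander: brass block 50 x 30 x 25 mm on the bench between rail and jig. Origin under its centre.
Mind the look-alikes: they are no part of the job. What is meant by the thin_spacer is not orange, and is the smaller of those in its own colour.

How it is judged:
On the way:
1. the thin spacer hangs on the axle in the wide gap, let go, the dropout beside it not yet pressed (z of thin_spacer in the frame of axle_mid between -0.003 and 0.003 m and x of thin_spacer in the frame of axle_mid between -0.005 and 0.005 m and distance between thin_spacer and short_collar below 0.02 m and angle between the y axis of thin_spacer and the y axis of jig, either way round below 0.25 rad and contact force between the fingers and thin_spacer below 0.3 N and contact force between the fingers and left_dropout below 1 N and contact force between the fingers and right_dropout below 1 N), for 0.2 s.
At the end, for the whole second after the job is handed in: The thin spacer sits on the axle by the short collar (within 3 mm down, 5 mm sideways), square within 0.05 rad, at rest, squeezed between collar (over 1.5 N) and dropout (over 2 N), the robot itself still pressing that dropout (over 4 N) (z of thin_spacer in the frame of axle_mid between -0.003 and 0.003 m and x of thin_spacer in the frame of axle_mid between -0.005 and 0.005 m and distance between thin_spacer and short_collar below 0.02 m and angle between the y axis of thin_spacer and the y axis of jig, either way round below 0.05 rad and contact force between thin_spacer and short_collar above 1.5 N and ((distance between left_dropout and short_collar below 0.03 m and contact force between thin_spacer and left_dropout above 2 N and contact force between any of the fingers, the arm and left_dropout above 4 N) or (distance between right_dropout and short_collar below 0.03 m and contact force between thin_spacer and right_dropout above 2 N and contact force between any of the fingers, the arm and right_dropout above 4 N)) and linear speed of thin_spacer below 0.02 m/s); the arm keeps its last pose, push and grip.
It fails at once if the thin spacer is forced in at the narrow gap (over 10 N against the long collar or its dropout) (contact force between thin_spacer and long_collar above 10 N or (distance between left_dropout and long_collar below 0.045 m and contact force between thin_spacer and left_dropout above 10 N) or (distance between right_dropout and long_collar below 0.045 m and contact force between thin_spacer and right_dropout above 10 N)).
It fails at once if the thin spacer is dropped (falls free faster than 0.8 m/s) (linear speed of thin_spacer above 0.8 m/s and contact force between the fingers and thin_spacer below 0.1 N).
It fails at once if the thick spacer or another bystander is moved by more than 30 mm (distance of any of thick_spacer, lug_ring, axle_nut, bb_shell, mallet, driver, flux_jar, brass_block from where it was at the start of the episode above 0.03 m).
It also fails if it takes over 58 s, if anything falls off the work surface, if the arm or the gripper's body presses on something with over 40 N, if the wrist force passes 120 N, or if a joint passes its speed limit or range.

## Robot

A 6-joint arm with a two-finger parallel gripper is mounted at the origin on the work surface. World frame = base frame: x ahead of the robot, y to its left, z up, the work surface at z = 0. Lengths are in m, angles in rad, forces in N, time in s.
With the tool pointing down it reaches from about 0.35 to 0.775 m from the base axis. Payload 5.5 kg.
Tool frame: the origin (TCP) lies midway between the tips of the shut fingers; the grasp point (between the pads) lies 19 mm behind it; z points along the fingers, x is the direction in which the jaws open and shut, and the axes are right-handed (so a half turn about z gives the same grasp; the last joint's range is limited). The gripper opens to 85 mm and grips with 20 to 120 N. Pads are 22 mm wide; open, the fingers measure 114 mm over their backs; the gripper's body (76 mm by 85 mm) begins 54 mm behind the grasp point. The pads swing forward as they close: fully open they stand 13 mm farther back than shut.
Start: joints at [-1.284, 0.313, 0.046, 1.304, 0, 1.431], TCP at [0.238, -0.523, 0.231] pointing down, gripper open.
Joint ranges: [-2.76, 2.76], [-0.86, 1.69], [-1.03, 1.26], [-2.2, 2.34], [-1.47, 1.5], [-3.14, 3.14]. Speed limits (rad/s): [2.57, 2.57, 3.14, 3.14, 3.14, 3.14].

## Interface

Orientations are given as a unit quaternion [w, x, y, z].
In Python, from workcell import env gives the robot as it stands.
- The arm moves only by the tool servo_tool, never from a script. Its argument "targets" is a list of rows, each an object with "xyz": the shift along the tool's x, y, z in m, a list of three; "twist": the turn, a rotation vector about the tool's x, y, z in rad, a list of three; "jaw": the opening, from 0 (shut) to 1 (fully open). A call has 1 to 12 rows; each row is the pose to reach, as a shift and turn from the pose commanded when the call began, along the tool's axes at that moment; what a row does not reach only later rows make up. A row lasts 1/12 s, in which the tool goes at most 41.7 mm and 7.16 degrees, less where a joint would pass 70% of its speed; a pose out of reach is approached as far as the arm can. A call with a gripper value outside its range is refused whole. The fingers move at their own pace and stop on an object; "squeeze" is the grip in N (left out, the last holds). Time passes only in rows, so rows that repeat a pose let the fingers close. It gives the time, the measured TCP pose, the force and the opening at its end, in the units of the state.
- env.get_state(): the state, without advancing time (a new reading comes with each control period).
- env.read_camera(name): name is "scene" or "top"; returns a dict with "color" (480x640x3 uint8, red, green, blue), "depth" (480x640 float32, m along the optical axis (not along the pixel's ray), 0 where there is no reading), "fx", "fy", "cx", "cy" (pixels), "eye" and "attitude" of the camera in the world. Camera axes: x right, y down, z forward; pixel columns grow to the right and rows downward; lengths in m; the calibration is good to about 2 mm. A picture is of the moment at which its call begins.
- env.hand_in(): hands the job in, once; it reports no verdict.
The state is a dict: "clock": time; "joint_pos": joint angles; "qvel": joint speeds; "tau": joint torques, N m; "tcp_pos": TCP position; "orientation": TCP orientation; "wrist_force": force on the tool from outside, world axes, zero at the start; "ft_torque": the same for the moment, N m; "finger_gap": finger opening in m.
Only numpy, scipy, OpenCV 4.12 (cv2) and the standard library are available. Lean on these libraries where they do the work, as an engineer would, in place of code of your own. Each camera call takes 0.05 s, during which the arm holds its last target. There are 200 camera calls.

## Working session

There is one attempt and no reset: what is moved stays moved. The work goes in short steps, Python scripts to look and compute and a tool call to move; the robot and the scene stay as the last step left them, time stands still between calls to the robot, and variables do not carry over. Pictures are saved under pics/ and viewed, about 8 in all and at most 12, crops included, and the job is handed in when it is done.

Besides the shell and the picture viewer there is one more tool, called after "Call:" as a command line: name --argument value ..., lists and objects as JSON in quotes. servo_tool: Moves the arm, as the interface text tells. Its arguments: {"type":"object","properties":{"targets":{"type":"array","items":{"type":"object","properties":{"xyz":{"type":"array","items":{"type":"number"}},"twist":{"type":"array","items":{"type":"number"}},"jaw":{"type":"number"}}}},"squeeze":{"type":"number"}},"required":["targets"]}

```bash
mkdir -p pics
cat > h.py <<'E'
import numpy as np, cv2
from workcell import env
from scipy.spatial.transform import Rotation as R
def q2R(q): return R.from_quat([q[1],q[2],q[3],q[0]]).as_matrix()
def cam(name):
    c=env.read_camera(name); a=np.array(c["attitude"],float)
    c["R"]=q2R(a) if a.size==4 else a.reshape(3,3); c["eye"]=np.array(c["eye"]); return c
def pts(c):
    v,u=np.mgrid[0:480,0:640]; d=c["depth"]
    P=np.stack([(u-c["cx"])/c["fx"]*d,(v-c["cy"])/c["fy"]*d,d],-1)
    return P@c["R"].T+c["eye"]
def onz(c,u,v,z):
    r=c["R"]@np.array([(u-c["cx"])/c["fx"],(v-c["cy"])/c["fy"],1]); return c["eye"]+r*(z-c["eye"][2])/r[2]
def proj(c,p):
    q=c["R"].T@(np.array(p)-c["eye"]); return q[0]/q[2]*c["fx"]+c["cx"],q[1]/q[2]*c["fy"]+c["cy"]
E
python3 - <<'E'
from h import *
for n in("scene","top"):
    c=cam(n); cv2.imwrite(f"pics/{n}0.png",c["color"][...,::-1]); np.savez(f"{n}0.npz",**c)
    print(n,c["eye"],c["attitude"],c["fx"],c["R"][:,2])
print(env.get_state())
E
```

```text
scene [1.1579246  0.63336911 0.79398328] [-0.14283481  0.30747904  0.84966902 -0.40387797] 517.9993198270766 [-0.49109265 -0.59848777 -0.6329616 ]
top [ 0.40611956 -0.02989793  1.31401833] [ 0.06472529 -0.69400434  0.71550965 -0.04705905] 493.4451437847672 [ 0.15794152  0.02249685 -0.98719216]
{'clock': 0.1, 'joint_pos': array([-1.28360539e+00,  3.13932406e-01,  4.50956660e-02,  1.30364592e+00,
        9.00344719e-06,  1.43122480e+00]), 'qvel': array([ 2.01794101e-03, -4.87554563e-04,  1.65459984e-03,  1.12092623e-03,
        9.74061508e-04,  5.47187695e-05]), 'tau': array([ 2.10225051e-03, -4.81728208e+01,  2.99243206e+01,  1.28198782e-02,
       -2.11491379e-04, -1.41360314e-05]), 'tcp_pos': array([ 0.2378806 , -0.52296639,  0.23049529]), 'orientation': array([-5.54028134e-04,  8.40810559e-01, -5.41328821e-01, -6.35611078e-04]), 'wrist_force': array([ 0.15526366, -0.34151356, -0.04703352]), 'ft_torque': array([0.00079527, 0.0122296 , 0.03386698]), 'finger_gap': 0.0856796306356113}
```

View pics/scene0.png

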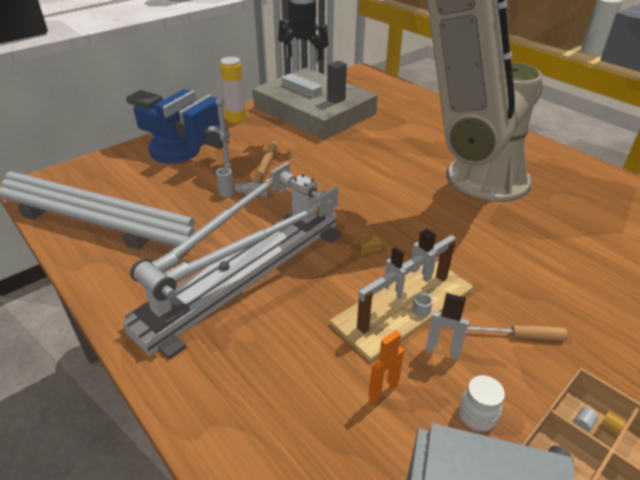

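View pics/top0.png

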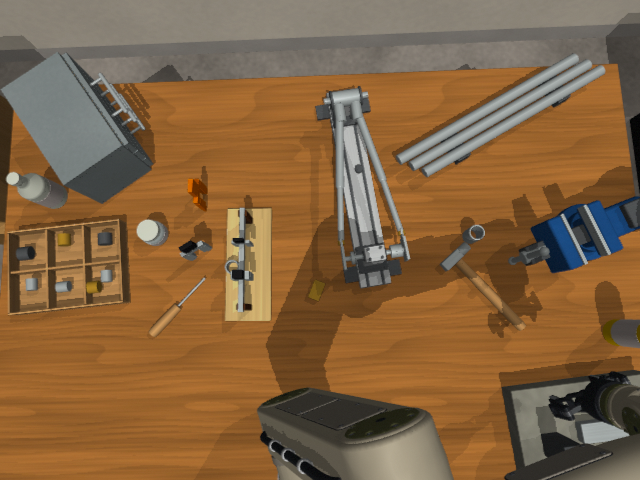

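The top view shows the rail at (243,265) with spacers at (243,241) and (241,272). The jig axle is at (375,255). In the scene view the rail spacers are at (397,270) and (427,250), with a loose grey horseshoe at (447,325) and an orange one at (386,365). I'll check the choice in a close crop.

Run:
```python
from h import *
s=dict(np.load("scene0.npz"));t=dict(np.load("top0.npz"))
def crop(c,u,v,w,h): return cv2.resize(c["color"][v:v+h,u:u+w,::-1],(400,300),interpolation=cv2.INTER_CUBIC)
a=np.hstack([crop(s,340,215,140,105),crop(s,250,155,100,75)]);b=np.hstack([crop(t,180,205,160,120),crop(t,325,215,100,75)])
cv2.imwrite("pics/c1.png",np.vstack([a,b]))
P=pts(t)
# rail region height map
for nm,(u0,u1,v0,v1),zz in(("rail",(225,275,205,325),(0.10,0.20)),("jig",(335,415,225,290),(0.10,0.17))):
    Q=P[v0:v1,u0:u1]; m=(Q[...,2]>zz[0])&(Q[...,2]<zz[1]); q=Q[m]
    print(nm,len(q),q.min(0),q.max(0))
Q=P[205:325,225:275]
dark=(t["color"][205:325,225:275].max(-1)<60)
n,l,st,ce=cv2.connectedComponentsWithStats(dark.astype(np.uint8))
for i in range(1,n):
    if st[i,4]>8: q=Q[l==i]; print(st[i]+[225,205,0,0,0],ce[i]+[225,205],np.median(q,0),np.percentile(q[:,2],90))
```

```text
rail 940 [0.41896598 0.1565264  0.10003564] [0.67190401 0.20303371 0.18187854]
jig 1127 [ 0.50839212 -0.22394919  0.10083983] [ 0.61908067 -0.05727433  0.16206637]
[245 212   7  12  63] [247.87301587 218.6984127 ] [0.65243578 0.16917486 0.07610011] 0.11047700500777084
[233 238  12   6  55] [238.47272727 239.94545455] [0.583238   0.17742614 0.17391718] 0.1782275713266
[232 270  12  10 112] [237.5625 274.1875] [0.50350807 0.17951785 0.17561416] 0.17843693610586783
[245 304   6   6  36] [247.5 306.5] [0.43010194 0.17142974 0.08463927] 0.11680052679519615
```

View pics/c1.png

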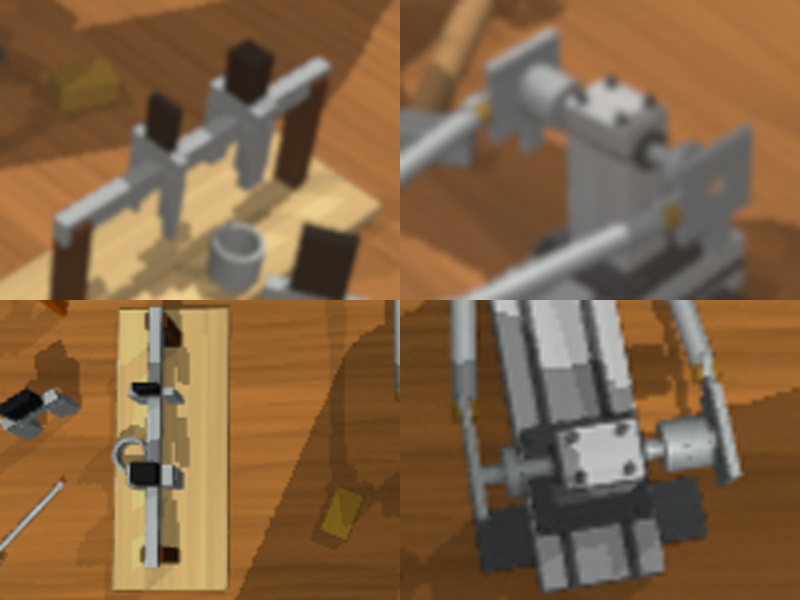

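Panel check: the thin spacer is the far one on the rail, top (238,240), scene (397,270), with its tab visibly thinner than the neighbour at (238,274). The horseshoes on the bench, orange (386,365) and grey (447,325), are look-alikes. The short collar and wide gap are on the left (+y) side of the jig. Next I'll take precise measurements.

Run:
```python
from h import *
for n in("top","scene"):
    c=dict(np.load(n+"0.npz"));P=pts(c);Z=P[...,2];col=c["color"].astype(int);np.set_printoptions(precision=4,suppress=True)
    def box(x0,x1,y0,y1,z0,z1): return (P[...,0]>x0)&(P[...,0]<x1)&(P[...,1]>y0)&(P[...,1]<y1)&(Z>z0)&(Z<z1)
    def rect(m,z,t):
        v,u=np.nonzero(m)
        if len(u)<5: print(t,"few");return
        q=np.array([onz(c,a,b,z)[:2] for a,b in zip(u,v)],np.float32)
        (cx,cy),s,_=cv2.minAreaRect(q); b=cv2.boxPoints(cv2.minAreaRect(q)); e=b[1]-b[0];f=b[2]-b[1]
        print(n,t,len(u),"ctr",np.array([cx,cy]),"mean",q.mean(0),"sides mm",np.linalg.norm(e)*1e3,np.linalg.norm(f)*1e3,"ang",np.degrees(np.arctan2(e[1],e[0])),"z",np.median(Z[m]))
    rect(box(.56,.61,.13,.22,.172,.185),.177,"thin top")
    rect(box(.48,.53,.13,.22,.172,.185),.177,"thick top")
    m=box(.40,.70,.13,.22,.119,.131)&(col.min(-1)>90); q=P[m]
    for lim in(1,):
        vx,vy,x0,y0=cv2.fitLine(q[:,:2].astype(np.float32),cv2.DIST_HUBER,0,.01,.01).ravel(); print(n,"bar",len(q),"y at .583",y0+(.583-x0)*vy/vx,"ang",np.degrees(np.arctan2(vy,vx)),"ends",q[:,0].min(),q[:,0].max(),"z",np.median(q[:,2]))
    rect(box(.50,.62,-.18,-.09,.145,.158),.150,"tower top")
    q=P[box(.50,.62,-.25,-.03,.1,.17)];print(len(q))
    # jig points map
    import collections
    b=np.round(q[:,1]/.004).astype(int)
    for k in np.unique(b): w=q[b==k]; print(k*4,len(w),"x",(np.percentile(w[:,0],[5,50,95])*1e3).round(0),"z",(np.percentile(w[:,2],[5,50,95])*1e3).round(0),end=" | ")
    print()
```

```text
top thin top 32 ctr [0.5842 0.1784] mean [0.5848 0.1789] sides mm 7.104545 21.311815 ang -1.8553128 z 0.17655097131427688
top thick top 90 ctr [0.5036 0.1798] mean [0.5042 0.18  ] sides mm 18.834044 23.286144 ang -0.28087452 z 0.17641428046274354
top bar 412 y at .583 0.1792652 ang -1.2915885 ends 0.4189659775037348 0.6717609384680332 z 0.12460906647064296
top tower top 312 ctr [ 0.5431 -0.1285] mean [ 0.545  -0.1421] sides mm 77.77474 35.95888 ang -82.28852 z 0.1498335016689275
1146
-224 5 x [529. 533. 539.] z [110. 153. 157.] | -220 25 x [528. 540. 561.] z [133. 156. 159.] | -216 71 x [531. 551. 598.] z [117. 147. 159.] | -212 72 x [549. 577. 611.] z [115. 138. 157.] | -208 44 x [540. 588. 616.] z [131. 139. 148.] | -204 43 x [543. 594. 618.] z [127. 138. 146.] | -200 38 x [539. 560. 618.] z [132. 140. 146.] | -196 27 x [538. 551. 602.] z [132. 141. 147.] | -192 18 x [537. 553. 564.] z [133. 142. 150.] | -188 24 x [538. 549. 565.] z [135. 144. 147.] | -184 22 x [537. 549. 562.] z [128. 143. 147.] | -180 20 x [546. 555. 564.] z [119. 136. 148.] | -176 7 x [544. 547. 553.] z [131. 13
[... 3142 characters left out ...]
116 x [533. 552. 561.] z [103. 131. 148.] | -112 40 x [540. 550. 562.] z [105. 132. 141.] | -108 9 x [540. 546. 551.] z [126. 132. 134.] | -104 6 x [543. 546. 547.] z [128. 132. 136.] | -100 8 x [541. 545. 546.] z [127. 134. 136.] | -92 5 x [533. 545. 552.] z [131. 142. 145.] | -88 22 x [534. 548. 555.] z [128. 141. 146.] | -84 25 x [535. 550. 555.] z [123. 139. 146.] | -80 2 x [547. 550. 552.] z [132. 138. 144.] | -72 8 x [510. 523. 534.] z [124. 154. 155.] | -68 83 x [508. 518. 553.] z [106. 135. 156.] | -64 226 x [516. 539. 604.] z [105. 135. 155.] | -60 153 x [541. 561. 610.] z [106. 134. 153.] | -56 75 x [573. 596. 618.] z [126. 132. 137.] | -52 9 x [575. 584. 598.] z [127. 129. 133.] |
```

```bash
cat >> h.py <<'E'
def go(xyz,ang):
    "shift and twist in tool axes to a down-pointing pose with tool x at ang degrees"
    s=env.get_state(); M=q2R(s["orientation"]); a=np.radians(ang); x=np.array([np.cos(a),np.sin(a),0]); z=np.array([0,0,-1.])
    T=np.stack([x,np.cross(z,x),z],1)
    print("clock",round(s["clock"],2),"xyz",(M.T@(np.array(xyz)-s["tcp_pos"])).round(4),"twist",R.from_matrix(M.T@T).as_rotvec().round(4),"F",s["wrist_force"].round(2))
E
python3 - <<'E'
from h import *
go([.585,.180,.26],-1.4)
np.set_printoptions(precision=4,suppress=True)
for n in("top","scene"):
    c=dict(np.load(n+"0.npz"));P=pts(c).reshape(-1,3)
    def sel(x0,x1,y0,y1,z0,z1): return P[((P>[x0,y0,z0])&(P<[x1,y1,z1])).all(1)]
    q=sel(.505,.56,-.085,-.05,.15,.162); l=cv2.fitLine(q[:,:2].astype(np.float32),cv2.DIST_HUBER,0,.01,.01).ravel()
    print(n,"dropout topedge",len(q),"y at .537",l[3]+(.537-l[2])*l[1]/l[0],"ang",np.degrees(np.arctan(l[1]/l[0])))
    q=sel(.50,.56,-.08,-.05,.105,.147); l=cv2.fitLine(q[:,:2].astype(np.float32),cv2.DIST_HUBER,0,.01,.01).ravel()
    print(n,"dropout face",len(q),"y at .537",l[3]+(.537-l[2])*l[1]/l[0],"ang",np.degrees(np.arctan(l[1]/l[0])))
    q=sel(.52,.56,-.10,-.080,.139,.15); print(n,"short collar y pct",np.percentile(q[:,1],[3,10,50,90,97]),"x",np.percentile(q[:,0],[3,50,97]))
    q=sel(.56,.68,.13,.22,.1235,.131); print(n,"bar top",len(q),np.percentile(q[:,1],[5,50,95]))
    q=sel(.52,.57,-.168,-.118,.1475,.153); r=cv2.minAreaRect(q[:,:2].astype(np.float32)); print(n,"tower top",len(q),r,q.mean(0))
E
```

```text
clock 0.1 xyz [-0.4963 -0.607  -0.0285] twist [-0.0012  0.0014 -1.1196] F [ 0.16 -0.34 -0.05]
top dropout topedge 59 y at .537 -0.06887116 ang 6.579129
top dropout face 36 y at .537 -0.06785035 ang 9.0794935
top short collar y pct [-0.0942 -0.0938 -0.0912 -0.0871 -0.0867] x [0.5267 0.5382 0.5505]
top bar top 134 [0.1718 0.1787 0.1843]
top tower top 211 ((0.5446521043777466, -0.14310547709465027), (0.0358247347176075, 0.04754003882408142), 5.950578212738037) [ 0.545  -0.1428  0.1501]
scene dropout topedge 71 y at .537 -0.06475229 ang 7.1443615
scene dropout face 235 y at .537 -0.063700385 ang 7.4764442
scene short collar y pct [-0.0921 -0.09   -0.0861 -0.0833 -0.0826] x [0.5304 0.5424 0.5496]
scene bar top 202 [0.1688 0.1818 0.1983]
scene tower top 146 ((0.5475283861160278, -0.14006753265857697), (0.03767627105116844, 0.04760602489113808), 7.504656791687012) [ 0.5471 -0.1399  0.1493]
```

Call:
servo_tool --targets '[{"xyz":[0,0,-0.03],"twist":[0,0,0],"jaw":0.5},{"xyz":[-0.495,-0.607,-0.029],"twist":[0,0,-1.12],"jaw":0.5},{"xyz":[-0.495,-0.607,-0.029],"twist":[0,0,-1.12],"jaw":0.5},{"xyz":[-0.495,-0.607,-0.029],"twist":[0,0,-1.12],"jaw":0.5},{"xyz":[-0.495,-0.607,-0.029],"twist":[0,0,-1.12],"jaw":0.5},{"xyz":[-0.495,-0.607,-0.029],"twist":[0,0,-1.12],"jaw":0.5},{"xyz":[-0.495,-0.607,-0.029],"twist":[0,0,-1.12],"jaw":0.5},{"xyz":[-0.495,-0.607,-0.029],"twist":[0,0,-1.12],"jaw":0.5},{"xyz":[-0.495,-0.607,-0.029],"twist":[0,0,-1.12],"jaw":0.5},{"xyz":[-0.495,-0.607,-0.029],"twist":[0,0,-1.12],"jaw":0.5},{"xyz":[-0.495,-0.607,-0.029],"twist":[0,0,-1.12],"jaw":0.5},{"xyz":[-0.495,-0.607,-0.029],"twist":[0,0,-1.12],"jaw":0.5}]'

```text
clock: 1.1
tcp_pos: [0.4417, -0.1107, 0.2606]
orientation: [0.0, 1.0, -0.012, -0.0]
wrist_force: [1.7, -0.7, 0.2]
finger_gap: 0.043
```

```bash
python3 -c "
from h import *
go([.586,.1805,.26],-1.4)"
```

```text
clock 1.1 xyz [ 0.1374 -0.2945  0.0005] twist [0.0001 0.0001 0.0006] F [ 1.69 -0.67  0.17]
```

Call:
servo_tool --targets '[{"xyz":[0.137,-0.294,0],"twist":[0,0,0],"jaw":0.5},{"xyz":[0.137,-0.294,0],"twist":[0,0,0],"jaw":0.5},{"xyz":[0.137,-0.294,0],"twist":[0,0,0],"jaw":0.5},{"xyz":[0.137,-0.294,0],"twist":[0,0,0],"jaw":0.5},{"xyz":[0.137,-0.294,0],"twist":[0,0,0],"jaw":0.5},{"xyz":[0.137,-0.294,0],"twist":[0,0,0],"jaw":0.5},{"xyz":[0.137,-0.294,0],"twist":[0,0,0],"jaw":0.5},{"xyz":[0.137,-0.294,0],"twist":[0,0,0],"jaw":0.5},{"xyz":[0.137,-0.294,0],"twist":[0,0,0],"jaw":0.5},{"xyz":[0.137,-0.294,0],"twist":[0,0,0],"jaw":0.5},{"xyz":[0.137,-0.294,0],"twist":[0,0,0],"jaw":0.5}]'

```text
clock: 2.02
tcp_pos: [0.5849, 0.1776, 0.26]
orientation: [0.0, 1.0, -0.012, -0.001]
wrist_force: [0.8, -0.3, 0.1]
finger_gap: 0.0428
```

Run:
```python
from h import *
go([.586,.1805,.149],-1.4)
c=cam("scene");t=cam("top")
def crop(c,u,v,w,h): return cv2.resize(c["color"][v:v+h,u:u+w,::-1],(400,300),interpolation=cv2.INTER_CUBIC)
cv2.imwrite("pics/c2.png",np.hstack([crop(c,320,160,160,120),crop(t,180,180,160,120)]))
```

```text
clock 2.02 xyz [ 0.0013 -0.003   0.111 ] twist [0.0008 0.0017 0.0009] F [ 0.82 -0.26  0.14]
```

View pics/c2.png

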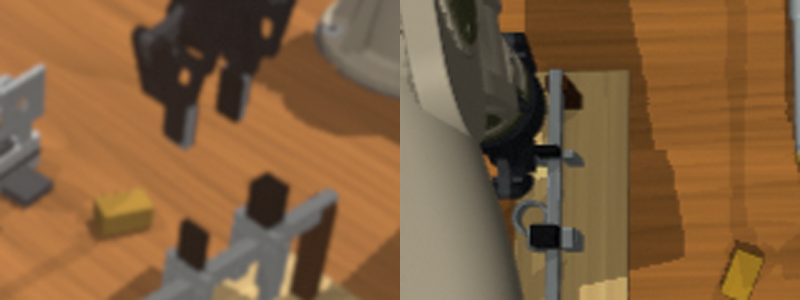

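The fingers hang over the thin tab at crop (195,240), astride it along the bar. I'll descend and then grip.

Call:
servo_tool --targets '[{"xyz":[0.001,-0.003,0.02],"twist":[0,0,0],"jaw":0.5},{"xyz":[0.001,-0.003,0.04],"twist":[0,0,0],"jaw":0.5},{"xyz":[0.001,-0.003,0.06],"twist":[0,0,0],"jaw":0.5},{"xyz":[0.001,-0.003,0.08],"twist":[0,0,0],"jaw":0.5},{"xyz":[0.001,-0.003,0.1],"twist":[0,0,0],"jaw":0.5},{"xyz":[0.001,-0.003,0.111],"twist":[0,0,0],"jaw":0.5},{"xyz":[0.001,-0.003,0.111],"twist":[0,0,0],"jaw":0.5},{"xyz":[0.001,-0.003,0.111],"twist":[0,0,0],"jaw":0.5}]'

```text
clock: 2.78
tcp_pos: [0.5862, 0.1799, 0.15]
orientation: [0.0, 1.0, -0.013, -0.0]
wrist_force: [0.2, -0.3, -0.3]
finger_gap: 0.0426
```

Call:
servo_tool --targets '[{"xyz":[0,0,0],"twist":[0,0,0],"jaw":0.25},{"xyz":[0,0,0],"twist":[0,0,0],"jaw":0.15},{"xyz":[0,0,0],"twist":[0,0,0],"jaw":0.1},{"xyz":[0,0,0],"twist":[0,0,0],"jaw":0.05},{"xyz":[0,0,0],"twist":[0,0,0],"jaw":0},{"xyz":[0,0,0],"twist":[0,0,0],"jaw":0},{"xyz":[0,0,0],"twist":[0,0,0],"jaw":0},{"xyz":[0,0,0],"twist":[0,0,0],"jaw":0},{"xyz":[0,0,0],"twist":[0,0,0],"jaw":0},{"xyz":[0,0,0],"twist":[0,0,0],"jaw":0}]' --squeeze 40

```text
clock: 3.62
tcp_pos: [0.5874, 0.181, 0.1511]
orientation: [-0.0, 1.0, -0.012, 0.001]
wrist_force: [-0.4, -0.0, 5.8]
finger_gap: 0.0073
```

Call:
servo_tool --targets '[{"xyz":[0,0,-0.01],"jaw":0,"twist":[0,0,0]},{"xyz":[0,0,-0.025],"jaw":0,"twist":[0,0,0]},{"xyz":[0,0,-0.045],"jaw":0,"twist":[0,0,0]},{"xyz":[0,0,-0.065],"jaw":0,"twist":[0,0,0]},{"xyz":[0,0,-0.085],"jaw":0,"twist":[0,0,0]},{"xyz":[0,0,-0.105],"jaw":0,"twist":[0,0,0]},{"xyz":[0,0,-0.12],"jaw":0,"twist":[0,0,0]},{"xyz":[0,0,-0.12],"jaw":0,"twist":[0,0,0]},{"xyz":[0,0,-0.12],"jaw":0,"twist":[0,0,0]}]'

```text
clock: 4.37
tcp_pos: [0.5869, 0.181, 0.2703]
orientation: [-0.0, 1.0, -0.012, 0.001]
wrist_force: [0.1, 0.9, -1.3]
finger_gap: 0.0073
```

Run:
```python
from h import *
# gap centre: 62.5 mm out along jig y from axle_mid
mid=np.array([.546,-.1416]); a=np.radians(7.3); print(mid+.0645*np.array([-np.sin(a),np.cos(a)]))
go([.538,-.0776,.27],-82.7)
c=cam("scene");t=cam("top")
def crop(c,u,v,w,h): return cv2.resize(c["color"][v:v+h,u:u+w,::-1],(400,300),interpolation=cv2.INTER_CUBIC)
cv2.imwrite("pics/c3.png",np.hstack([crop(c,320,160,160,120),crop(t,180,180,160,120)]))
```

```text
[ 0.53780433 -0.07762281]
clock 4.37 xyz [-4.270e-02  2.597e-01  2.000e-04] twist [-1.3000e-03 -1.1000e-03  1.4195e+00] F [ 0.07  0.85 -1.28]
```

View pics/c3.png

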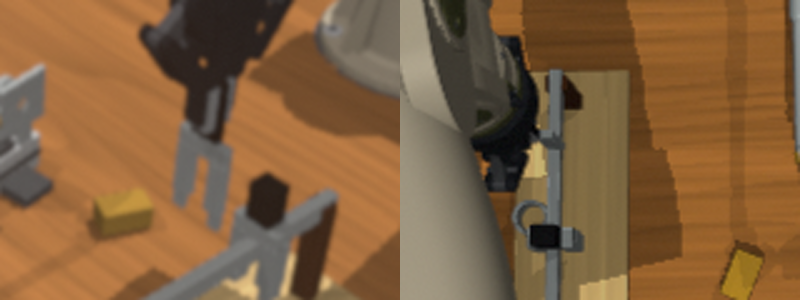

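Call:
servo_tool --targets '[{"xyz":[-0.004,0.022,0],"jaw":0,"twist":[0,0,0.118]},{"xyz":[-0.008,0.044,0],"jaw":0,"twist":[0,0,0.236]},{"xyz":[-0.012,0.066,0],"jaw":0,"twist":[0,0,0.354]},{"xyz":[-0.016,0.088,0],"jaw":0,"twist":[0,0,0.472]},{"xyz":[-0.02,0.11,0],"jaw":0,"twist":[0,0,0.59]},{"xyz":[-0.023,0.132,0],"jaw":0,"twist":[0,0,0.708]},{"xyz":[-0.027,0.154,0],"jaw":0,"twist":[0,0,0.826]},{"xyz":[-0.03,0.176,0],"jaw":0,"twist":[0,0,0.944]},{"xyz":[-0.033,0.198,0],"jaw":0,"twist":[0,0,1.062]},{"xyz":[-0.036,0.22,0],"jaw":0,"twist":[0,0,1.18]},{"xyz":[-0.039,0.24,0],"jaw":0,"twist":[0,0,1.3]},{"xyz":[-0.0427,0.2597,0],"jaw":0,"twist":[0,0,1.42]}]'

```text
clock: 5.47
tcp_pos: [0.5365, -0.0786, 0.268]
orientation: [0.001, 0.748, -0.663, -0.001]
wrist_force: [-0.5, -0.1, -1.3]
finger_gap: 0.0073
```

Call:
servo_tool --targets '[{"xyz":[0,0,0],"jaw":0,"twist":[0,0,0]},{"xyz":[0,0,0],"jaw":0,"twist":[0,0,0]},{"xyz":[0,0,0],"jaw":0,"twist":[0,0,0]},{"xyz":[0,0,0],"jaw":0,"twist":[0,0,0]},{"xyz":[0,0,0],"jaw":0,"twist":[0,0,0]},{"xyz":[0,0,0],"jaw":0,"twist":[0,0,0]}]'

```text
clock: 5.97
tcp_pos: [0.5377, -0.0769, 0.2696]
orientation: [0.0, 0.751, -0.66, -0.0]
wrist_force: [0.1, 0.3, -1.3]
finger_gap: 0.0074
```

Run:
```python
from h import *
np.set_printoptions(precision=4,suppress=True)
go([.538,-.0776,.27],-82.7)
for n in("scene","top"):
    c=cam(n); P=pts(c).reshape(-1,3); col=c["color"].reshape(-1,3).astype(int)
    k=((P>[.48,-.12,.19])&(P<[.60,-.03,.26])).all(1); q=P[k]; print(n,len(q),np.percentile(q,[3,50,97],axis=0) if len(q) else '')
    k=((P>[.48,-.12,.186])&(P<[.60,-.03,.255])).all(1)&(col.min(1)>80); q=P[k]
    if len(q)>20:
        l=cv2.fitLine(q[:,:2].astype(np.float32),cv2.DIST_HUBER,0,.01,.01).ravel(); print("steel",len(q),np.percentile(q,[3,50,97],axis=0),"ang",np.degrees(np.arctan(l[1]/l[0])))
    if n=="scene": im=cv2.resize(c["color"][100:220,230:390,::-1],(640,480),interpolation=cv2.INTER_CUBIC); cv2.imwrite("pics/c4.png",im)
```

```text
clock 5.97 xyz [ 0.0007 -0.0002 -0.0004] twist [0.0001 0.     0.0013] F [ 0.07  0.33 -1.26]
scene 412 [[ 0.5167 -0.08    0.1925]
 [ 0.5422 -0.0735  0.23  ]
 [ 0.5609 -0.069   0.2585]]
steel 376 [[ 0.5167 -0.08    0.1907]
 [ 0.5406 -0.0735  0.2251]
 [ 0.5608 -0.069   0.2527]] ang 7.215748
top 0
```

View pics/c4.png

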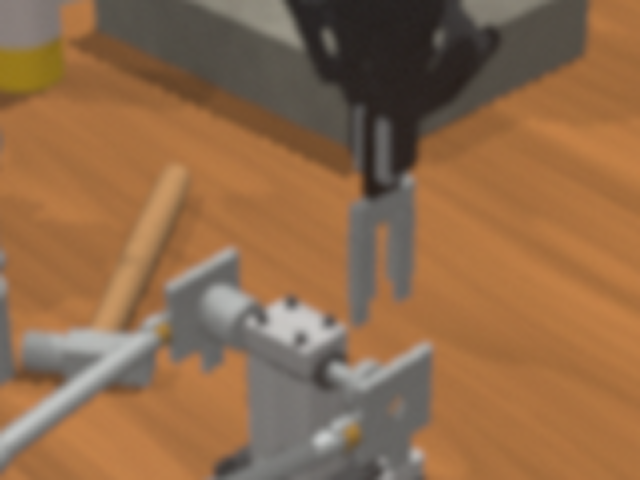

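The spacer hangs in the fingers at crop (380,250), above and square to the wide gap at (365,375). The correction is about 1 mm. I'll lower it part way.

Call:
servo_tool --targets '[{"xyz":[-0.001,-0.0005,0.015],"jaw":0,"twist":[0,0,0]},{"xyz":[-0.001,-0.0005,0.03],"jaw":0,"twist":[0,0,0]},{"xyz":[-0.001,-0.0005,0.038],"jaw":0,"twist":[0,0,0]},{"xyz":[-0.001,-0.0005,0.044],"jaw":0,"twist":[0,0,0]},{"xyz":[-0.001,-0.0005,0.05],"jaw":0,"twist":[0,0,0]},{"xyz":[-0.001,-0.0005,0.05],"jaw":0,"twist":[0,0,0]},{"xyz":[-0.001,-0.0005,0.05],"jaw":0,"twist":[0,0,0]}]'

```text
clock: 6.65
tcp_pos: [0.538, -0.0767, 0.2198]
orientation: [0.0, 0.751, -0.661, 0.0]
wrist_force: [-1.2, -0.8, -2.2]
finger_gap: 0.0075
```

Run:
```python
from h import *
go([.538,-.0760,.162],-82.7)
c=cam("scene"); t=cam("top")
def crop(c,u,v,w,h): return cv2.resize(c["color"][v:v+h,u:u+w,::-1],(400,300),interpolation=cv2.INTER_CUBIC)
cv2.imwrite("pics/c5.png",np.hstack([crop(c,280,130,80,60),crop(t,325,215,100,75)]))
```

```text
clock 6.65 xyz [-0.0007 -0.0001  0.0578] twist [ 0.     -0.0001 -0.0006] F [-1.23 -0.8  -2.19]
```

View pics/c5.png

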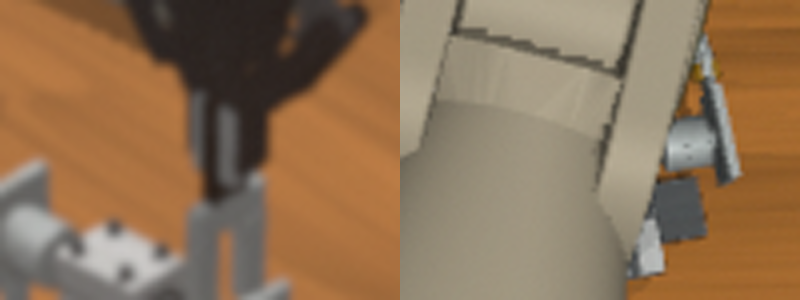

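The legs have passed inside the dropout plate (left crop, 240,280) with only small forces. I'll keep lowering.

Call:
servo_tool --targets '[{"xyz":[-0.0005,0,0.005],"jaw":0,"twist":[0,0,0]},{"xyz":[-0.0005,0,0.01],"jaw":0,"twist":[0,0,0]},{"xyz":[-0.0005,0,0.015],"jaw":0,"twist":[0,0,0]},{"xyz":[-0.0005,0,0.02],"jaw":0,"twist":[0,0,0]},{"xyz":[-0.0005,0,0.025],"jaw":0,"twist":[0,0,0]},{"xyz":[-0.0005,0,0.025],"jaw":0,"twist":[0,0,0]}]'

```text
clock: 7.25
tcp_pos: [0.5371, -0.076, 0.1932]
orientation: [0.001, 0.75, -0.661, -0.001]
wrist_force: [-0.9, 0.5, -1.3]
finger_gap: 0.0068
```

Call:
servo_tool --targets '[{"xyz":[0,0,0.006],"jaw":0,"twist":[0,0,0]},{"xyz":[0,0,0.012],"jaw":0,"twist":[0,0,0]},{"xyz":[0,0,0.018],"jaw":0,"twist":[0,0,0]},{"xyz":[0,0,0.023],"jaw":0,"twist":[0,0,0]},{"xyz":[0,0,0.027],"jaw":0,"twist":[0,0,0]},{"xyz":[0,0,0.027],"jaw":0,"twist":[0,0,0]}]'

```text
clock: 7.75
tcp_pos: [0.5373, -0.076, 0.1665]
orientation: [0.0, 0.75, -0.661, -0.001]
wrist_force: [-1.0, 0.0, -0.9]
finger_gap: 0.0072
```

Not on the axle yet. I'll continue in 1 mm steps.

Call:
servo_tool --targets '[{"xyz":[0,0,0.001],"jaw":0,"twist":[0,0,0]},{"xyz":[0,0,0.002],"jaw":0,"twist":[0,0,0]},{"xyz":[0,0,0.003],"jaw":0,"twist":[0,0,0]},{"xyz":[0,0,0.004],"jaw":0,"twist":[0,0,0]},{"xyz":[0,0,0.005],"jaw":0,"twist":[0,0,0]},{"xyz":[0,0,0.005],"jaw":0,"twist":[0,0,0]}]'

```text
clock: 8.25
tcp_pos: [0.5379, -0.0762, 0.1626]
orientation: [0.0, 0.75, -0.661, 0.0]
wrist_force: [0.2, -0.4, -2.5]
finger_gap: 0.0073
```

Call:
servo_tool --targets '[{"xyz":[0,0,0.001],"jaw":0,"twist":[0,0,0]},{"xyz":[0,0,0.002],"jaw":0,"twist":[0,0,0]},{"xyz":[0,0,0.002],"jaw":0,"twist":[0,0,0]},{"xyz":[0,0,0.002],"jaw":0,"twist":[0,0,0]}]'

```text
clock: 8.58
tcp_pos: [0.5381, -0.0763, 0.1619]
orientation: [-0.0, 0.75, -0.661, 0.001]
wrist_force: [-1.5, 0.2, 5.2]
finger_gap: 0.0073
```

Run:
```python
from h import *
go([.538,-.0760,.160],-82.7)
c=cam("scene"); P=pts(c).reshape(-1,3);col=c["color"].reshape(-1,3).astype(int)
cv2.imwrite("pics/c6.png",cv2.resize(c["color"][130:205,270:370,::-1],(640,480),interpolation=cv2.INTER_CUBIC))
```

```text
clock 8.58 xyz [-0.0003  0.0001  0.0019] twist [-0.0012 -0.0007 -0.0006] F [-1.5   0.21  5.22]
```

View pics/c6.png

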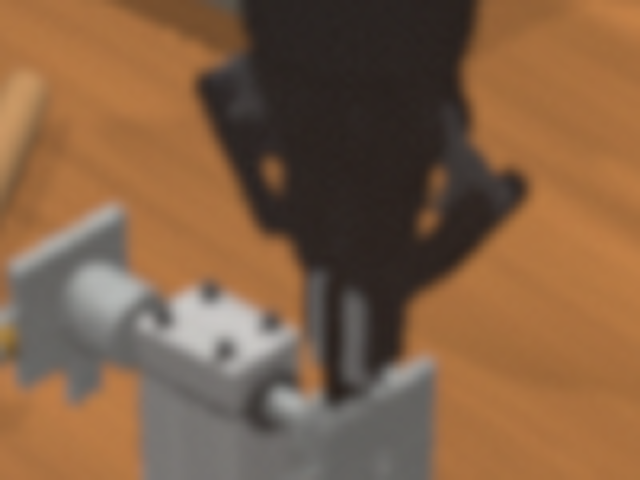

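Wrist force rose to +5 N at TCP z 0.162, which matches the predicted seated height (origin at 130 mm). I'll release it gently.

Call:
servo_tool --targets '[{"xyz":[0,0,-0.0015],"jaw":0,"twist":[0,0,0]},{"xyz":[0,0,-0.0015],"jaw":0.12,"twist":[0,0,0]},{"xyz":[0,0,-0.0015],"jaw":0.2,"twist":[0,0,0]},{"xyz":[0,0,-0.0015],"jaw":0.3,"twist":[0,0,0]},{"xyz":[0,0,-0.0015],"jaw":0.3,"twist":[0,0,0]},{"xyz":[0,0,-0.0015],"jaw":0.3,"twist":[0,0,0]},{"xyz":[0,0,-0.0015],"jaw":0.3,"twist":[0,0,0]},{"xyz":[0,0,-0.0015],"jaw":0.3,"twist":[0,0,0]}]'

```text
clock: 9.3
tcp_pos: [0.5379, -0.0762, 0.1621]
orientation: [0.0, 0.75, -0.661, -0.0]
wrist_force: [0.1, -0.2, 0.0]
finger_gap: 0.0259
```

Call:
servo_tool --targets '[{"xyz":[0,0,-0.01],"jaw":0.3,"twist":[0,0,0]},{"xyz":[0,0,-0.025],"jaw":0.3,"twist":[0,0,0]},{"xyz":[0,0,-0.045],"jaw":0.3,"twist":[0,0,0]},{"xyz":[0,0,-0.07],"jaw":0.3,"twist":[0,0,0]},{"xyz":[-0.03,0,-0.08],"jaw":0.1,"twist":[0,0,0]},{"xyz":[-0.06,0,-0.08],"jaw":0,"twist":[0,0,0]},{"xyz":[-0.08,0,-0.08],"jaw":0,"twist":[0,0,0]},{"xyz":[-0.08,0,-0.08],"jaw":0,"twist":[0,0,0]}]'

```text
clock: 9.97
tcp_pos: [0.5273, 0.0061, 0.2436]
orientation: [-0.001, 0.752, -0.66, 0.0]
wrist_force: [-0.3, -0.3, -0.8]
finger_gap: -0.0002
```

Run:
```python
from h import *
np.set_printoptions(precision=4,suppress=True)
m=np.array([.546,-.1405]);yj=np.array([-.127,.992])
print(m+.105*yj); go([*(m+.105*yj),.24],7.3)
c=cam("scene"); t=cam("top")
for c_,n in((c,"scene"),(t,"top")):
    P=pts(c_).reshape(-1,3);q=P[((P>[.50,-.11,.160])&(P<[.58,-.04,.20])).all(1)];print(n,len(q),np.percentile(q,[3,50,97],axis=0) if len(q) else "")
def crop(c,u,v,w,h): return cv2.resize(c["color"][v:v+h,u:u+w,::-1],(400,300),interpolation=cv2.INTER_CUBIC)
cv2.imwrite("pics/c7.png",np.hstack([crop(c,280,145,80,60),crop(t,325,215,100,75)]))
```

```text
[ 0.5327 -0.0363]
clock 9.97 xyz [0.0428 0.0002 0.0036] twist [-0.0016 -0.0004 -1.5679] F [-0.27 -0.34 -0.79]
scene 120 [[ 0.5306 -0.0788  0.1614]
 [ 0.5449 -0.0723  0.176 ]
 [ 0.5555 -0.0697  0.1875]]
top 53 [[ 0.5294 -0.0825  0.1616]
 [ 0.5415 -0.0779  0.1866]
 [ 0.5548 -0.072   0.1903]]
```

View pics/c7.png

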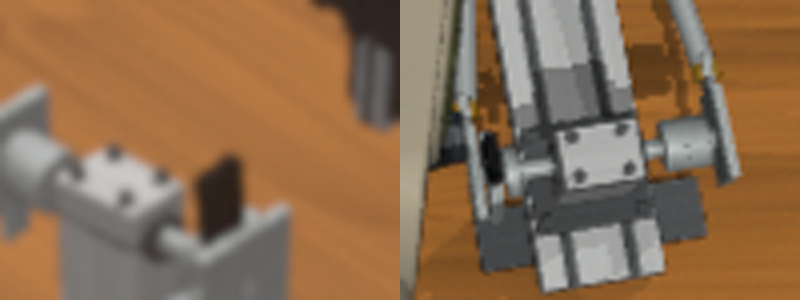

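The spacer hangs free: black tab at left crop (220,195), top at z 0.188 as it should be on the axle. The dropout has not been touched. Next I'll turn the shut fingers 90° and bring them to the outer side.

Call:
servo_tool --targets '[{"xyz":[0.01,0,0],"jaw":0,"twist":[0,0,-0.12]},{"xyz":[0.02,0,0],"jaw":0,"twist":[0,0,-0.24]},{"xyz":[0.03,0,0],"jaw":0,"twist":[0,0,-0.36]},{"xyz":[0.035,0,0],"jaw":0,"twist":[0,0,-0.48]},{"xyz":[0.04,0,0],"jaw":0,"twist":[0,0,-0.6]},{"xyz":[0.04,0,0],"jaw":0,"twist":[0,0,-0.72]},{"xyz":[0.04,0,0],"jaw":0,"twist":[0,0,-0.84]},{"xyz":[0.04,0,0],"jaw":0,"twist":[0,0,-0.96]},{"xyz":[0.04,0,0],"jaw":0,"twist":[0,0,-1.08]},{"xyz":[0.04,0,0],"jaw":0,"twist":[0,0,-1.2]},{"xyz":[0.04,0,0],"jaw":0,"twist":[0,0,-1.32]},{"xyz":[0.04,0,0],"jaw":0,"twist":[0,0,-1.44]}]'

```text
clock: 11.07
tcp_pos: [0.533, -0.0379, 0.2423]
orientation: [0.0, 1.0, 0.0, -0.0]
wrist_force: [0.2, -0.1, -0.3]
finger_gap: 0.0001
```

```bash
python3 -c "
from h import *
go([.5327,-.0363,.124],7.3)"
```

```text
clock 11.07 xyz [-0.0003 -0.0017  0.1183] twist [ 5.000e-04  1.000e-04 -1.271e-01] F [ 0.2  -0.09 -0.28]
```

Call:
servo_tool --targets '[{"xyz":[0,-0.001,0.01],"jaw":0,"twist":[0,0,-0.12]},{"xyz":[0,-0.001,0.035],"jaw":0,"twist":[0,0,-0.127]},{"xyz":[0,-0.001,0.06],"jaw":0,"twist":[0,0,-0.127]},{"xyz":[0,-0.001,0.085],"jaw":0,"twist":[0,0,-0.127]},{"xyz":[0,-0.001,0.105],"jaw":0,"twist":[0,0,-0.127]},{"xyz":[0,-0.001,0.118],"jaw":0,"twist":[0,0,-0.127]},{"xyz":[0,-0.001,0.118],"jaw":0,"twist":[0,0,-0.127]},{"xyz":[0,-0.001,0.118],"jaw":0,"twist":[0,0,-0.127]}]'

```text
clock: 11.73
tcp_pos: [0.5324, -0.0364, 0.1238]
orientation: [-0.0, 0.998, 0.061, -0.001]
wrist_force: [0.3, 0.1, 0.6]
finger_gap: -0.0
```

Call:
servo_tool --targets '[{"xyz":[0,0.003,0],"jaw":0,"twist":[0,0,0]},{"xyz":[0,0.006,0],"jaw":0,"twist":[0,0,0]},{"xyz":[0,0.009,0],"jaw":0,"twist":[0,0,0]},{"xyz":[0,0.012,0],"jaw":0,"twist":[0,0,0]},{"xyz":[0,0.014,0],"jaw":0,"twist":[0,0,0]},{"xyz":[0,0.014,0],"jaw":0,"twist":[0,0,0]},{"xyz":[0,0.014,0],"jaw":0,"twist":[0,0,0]}]'

```text
clock: 12.32
tcp_pos: [0.5347, -0.0496, 0.1244]
orientation: [0.0, 0.998, 0.061, 0.0]
wrist_force: [-0.5, 0.5, 0.2]
finger_gap: -0.0003
```

Call:
servo_tool --targets '[{"xyz":[0,0.001,0],"jaw":0,"twist":[0,0,0]},{"xyz":[0,0.002,0],"jaw":0,"twist":[0,0,0]},{"xyz":[0,0.003,0],"jaw":0,"twist":[0,0,0]},{"xyz":[0,0.004,0],"jaw":0,"twist":[0,0,0]},{"xyz":[0,0.005,0],"jaw":0,"twist":[0,0,0]},{"xyz":[0,0.006,0],"jaw":0,"twist":[0,0,0]},{"xyz":[0,0.007,0],"jaw":0,"twist":[0,0,0]},{"xyz":[0,0.007,0],"jaw":0,"twist":[0,0,0]}]'

```text
clock: 12.98
tcp_pos: [0.5349, -0.0559, 0.1241]
orientation: [-0.0, 0.998, 0.062, -0.0]
wrist_force: [-2.8, 4.8, 3.4]
finger_gap: -0.0004
```

Call:
servo_tool --targets '[{"xyz":[0,0.001,0],"jaw":0,"twist":[0,0,0]},{"xyz":[0,0.002,0],"jaw":0,"twist":[0,0,0]},{"xyz":[0,0.003,0],"jaw":0,"twist":[0,0,0]},{"xyz":[0,0.004,0],"jaw":0,"twist":[0,0,0]},{"xyz":[0,0.004,0],"jaw":0,"twist":[0,0,0]},{"xyz":[0,0.004,0],"jaw":0,"twist":[0,0,0]}]'

```text
clock: 13.48
tcp_pos: [0.5349, -0.0595, 0.1241]
orientation: [-0.001, 0.998, 0.062, -0.001]
wrist_force: [-4.0, 5.8, 2.7]
finger_gap: -0.0002
```

Call:
servo_tool --targets '[{"xyz":[0,0.0005,0],"jaw":0,"twist":[0,0,0]},{"xyz":[0,0.001,0],"jaw":0,"twist":[0,0,0]},{"xyz":[0,0.0015,0],"jaw":0,"twist":[0,0,0]},{"xyz":[0,0.002,0],"jaw":0,"twist":[0,0,0]},{"xyz":[0,0.002,0],"jaw":0,"twist":[0,0,0]}]'

```text
clock: 13.9
tcp_pos: [0.5349, -0.0595, 0.1241]
orientation: [-0.003, 0.998, 0.062, -0.001]
wrist_force: [-3.6, 12.5, 5.4]
finger_gap: -0.0003
```

The dropout has stopped moving: the face is about 71 mm out, flush with the axle end, and force is rising. I'll press a little harder.

Call:
servo_tool --targets '[{"xyz":[0,0.0005,0],"jaw":0,"twist":[0,0,0]},{"xyz":[0,0.001,0],"jaw":0,"twist":[0,0,0]},{"xyz":[0,0.0015,0],"jaw":0,"twist":[0,0,0]},{"xyz":[0,0.002,0],"jaw":0,"twist":[0,0,0]},{"xyz":[0,0.002,0],"jaw":0,"twist":[0,0,0]},{"xyz":[0,0.002,0],"jaw":0,"twist":[0,0,0]},{"xyz":[0,0.002,0],"jaw":0,"twist":[0,0,0]},{"xyz":[0,0.002,0],"jaw":0,"twist":[0,0,0]}]'

```text
clock: 14.57
tcp_pos: [0.5349, -0.0595, 0.1242]
orientation: [-0.005, 0.998, 0.063, -0.001]
wrist_force: [-4.0, 19.4, 7.1]
finger_gap: -0.0
```

Run:
```python
from h import *
np.set_printoptions(precision=4,suppress=True)
c=cam("scene"); t=cam("top")
for c_,n in((c,"scene"),(t,"top")):
    P=pts(c_).reshape(-1,3);q=P[((P>[.50,-.11,.160])&(P<[.58,-.06,.193])).all(1)];print(n,len(q),np.percentile(q,[3,50,97],axis=0) if len(q) else "")
def crop(c,u,v,w,h): return cv2.resize(c["color"][v:v+h,u:u+w,::-1],(400,300),interpolation=cv2.INTER_CUBIC)
cv2.imwrite("pics/c8.png",np.hstack([crop(c,260,135,100,75),crop(t,325,215,100,75)]))
for i in range(3):
    cam("top"); s=env.get_state(); print(s["tcp_pos"],s["wrist_force"],s["clock"])
```

```text
scene 38 [[ 0.5372 -0.0709  0.1699]
 [ 0.5507 -0.0654  0.1809]
 [ 0.5745 -0.0611  0.1916]]
top 0 
[ 0.5349 -0.0595  0.1241] [-3.5842 19.1865  7.1561] 14.7167
[ 0.5349 -0.0595  0.1242] [-3.7386 17.5706  6.625 ] 14.7667
[ 0.5349 -0.0595  0.1241] [-4.09   18.5098  6.9784] 14.8167
```

View pics/c8.png

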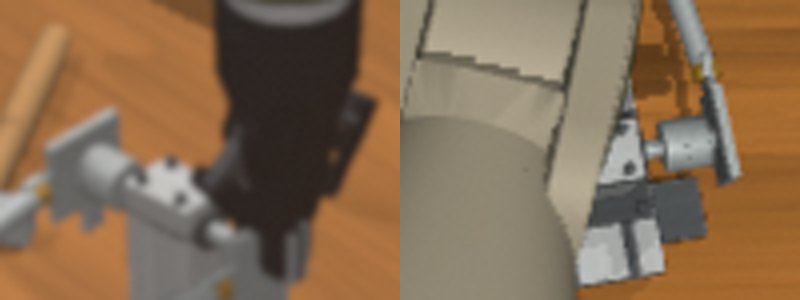

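The picture shows the gripper against the dropout's outer side (280,260), with the spacer hidden behind it. The push holds steady at about 18–19 N at a hard stop, and the tool isn't drifting. Handing in.

```bash
python3 -c "
from h import *
print(env.hand_in()); s=env.get_state(); print(s['clock'],s['tcp_pos'],s['wrist_force'])"
```

```text
the job is handed in; nothing more can be done
None
the job is handed in; nothing more can be done
```

The job is handed in, with the arm still pressing the left dropout; the hand-in gave no verdict. I took the thin spacer off the rail and lowered it over the axle into the wide gap on the left, beside the short collar. I let it hang there, then pushed the left dropout in from outside with the shut fingers.

**Hanging check:** after release, the top of the spacer's tab measured 0.188 m above the bench, which is the right height for it sitting on the axle. The fingers had lifted clear and the dropout had not been touched.

**Pressing check:** the dropout came in against the light spring (about 5–7 N) and then stopped hard, its outer face about 71 mm out, flush with the axle's end. The push then held steady at about 18–19 N with no drift of the tool. The job took about 15 s of the 58 s allowed.

**What I could not confirm:**
- The gripper hid the spacer in the last pictures, so I judged the final clamping from force and position, not by sight.
- There was also an unexplained upward force of about 7 N on the tool while pressing. I took it for friction at the dropout.
- The two cameras disagreed by about 3 mm, so I averaged them. The insertion met no resistance.
- I did not measure the bystanders again at the end; the pictures and forces gave no sign that anything else had been touched.

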